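# Check the sprung scale at its index and stow the weights

## Task

Check the watchmaker's sprung scale: stand brass weights on its pan until the pointer comes to rest within the height of the white flag of the sliding index, and leave it so, untouched, for two seconds. Then put every weight on the bench and the pan away in the divided crate, upright and one to a cell, so that the pan is left empty. Do not shift the index or the watchmaker's other things.

Things in the scene. Friction and masses are not known exactly. Their poses are not given: they have to be found in the camera images.
- scale: Sprung bench scale, fixed: grey base 150 x 150 x 34 mm, origin under its centre, z up. On its local +x side a steel post (10 mm thick, 148 mm high, 100 mm from the centre) carries the sliding index. The square pan hangs over the base.
- pan (a joint): How far the sprung pan has sunk below its empty rest height, m: 0 empty, grows downward, 0.062 at its stop; sinks 8.0 mm per 180 g (221 N/m), straight down wherever the load stands, and swings for about 1 s before it rests.
- pan_floor (a point): Centre of the pan's flat floor, 105 mm above the bench when empty; moves with the pan, axes as the scale's. Pan 150 x 150 mm outside, rim 4 mm thick standing 5 mm above the floor.
- pointer (a point): Tip of the pan's thin dark pointer (3 mm thick), at the height of the pan floor, beyond the pan's local +x edge; moves with the pan.
- index_mark (a point): Middle of the index's white flag (10 mm high, top edge 5 mm above and bottom edge 5 mm below this point), on the post, beside the pointer's path so that both are seen from the scale's +x side and from above. It stays where it is set, 20 to 44 mm under the pointer's empty height; not to be shifted.
- crate: Low wooden crate, fixed: 120 (x) x 175 (y) x 28 mm high, floor 5 mm thick, walls and dividers 5 mm thick and all 28 mm high, 2 (along x) x 3 (along y) cells, each 52 x 51 mm inside. Origin under its centre.
- cell0 (a point): Centre of crate cell 0, on its floor (5 mm above the bench).
- cell1 (a point): Centre of crate cell 1, on its floor (5 mm above the bench).
- cell2 (a point): Centre of crate cell 2, on its floor (5 mm above the bench).
- cell3 (a point): Centre of crate cell 3, on its floor (5 mm above the bench).
- cell4 (a point): Centre of crate cell 4, on its floor (5 mm above the bench).
- cell5 (a point): Centre of crate cell 5, on its floor (5 mm above the bench).
- large_a_c (a point): Large brass weight (360 g, true within 5 percent): round foot 40 mm across and 30 mm high, carrying a plain round grip stem 16 mm across and 26 mm high; 56 mm tall in all. Point on its axis half-way up (28 mm above its underside), z up along the stem. Stands upright on the bench at the start.
- large_b_c (a point): Large brass weight (360 g, true within 5 percent): round foot 40 mm across and 30 mm high, carrying a plain round grip stem 16 mm across and 26 mm high; 56 mm tall in all. Point on its axis half-way up (28 mm above its underside), z up along the stem. Stands upright on the bench at the start.
- small_a_c (a point): Small brass weight (180 g, true within 5 percent): round foot 32 mm across and 20 mm high, carrying a plain round grip stem 16 mm across and 26 mm high; 46 mm tall in all. Point on its axis half-way up (23 mm above its underside), z up along the stem. Stands upright on the bench at the start. May be absent (two to four of the four small weights are there).
- small_b_c (a point): Small brass weight (180 g, true within 5 percent): round foot 32 mm across and 20 mm high, carrying a plain round grip stem 16 mm across and 26 mm high; 46 mm tall in all. Point on its axis half-way up (23 mm above its underside), z up along the stem. Stands upright on the bench at the start. May be absent (two to four of the four small weights are there).
- small_c_c (a point): Small brass weight (180 g, true within 5 percent): round foot 32 mm across and 20 mm high, carrying a plain round grip stem 16 mm across and 26 mm high; 46 mm tall in all. Point on its axis half-way up (23 mm above its underside), z up along the stem. Stands upright on the bench at the start. May be absent (two to four of the four small weights are there).
- small_d_c (a point): Small brass weight (180 g, true within 5 percent): round foot 32 mm across and 20 mm high, carrying a plain round grip stem 16 mm across and 26 mm high; 46 mm tall in all. Point on its axis half-way up (23 mm above its underside), z up along the stem. Stands upright on the bench at the start. May be absent (two to four of the four small weights are there).
- loupe: Bystander, leave alone: black eye loupe, 34 mm across, 34 mm high. Origin at its underside.
- movement: Bystander, leave alone: watch movement in a grey holder, 46 x 30 x 18 mm. Origin at its underside.
- dome: Bystander, leave alone: clear dust dome with a white knob, 110 mm across, 70 mm high, beyond the weights. Origin at its underside.
- pen: Bystander, leave alone: pen, 125 mm long, lying at the far side. Origin at its underside.
- tweezers: Bystander, leave alone: steel tweezers, 115 mm long, lying near the robot. Origin at its underside.
- puffer: Bystander, leave alone: rubber dust blower, 100 mm long, 46 mm thick. Origin at its underside.
There are look-alikes about, which are no part of the job. Leave any red look-alike of the part that bears small_d_c alone. Leave any blue look-alike of the part that bears large_a_c alone.

How it is judged (in metres and radians):
On the way:
1. the loaded pan rests, untouched, with its pointer within the height of the index flag (z of pointer in the frame of index_mark between -0.005 and 0.005 m and velocity of joint pan between -0.004 and 0.004 m/s and contact force between the fingers and large_a below 0.2 N and contact force between the fingers and large_b below 0.2 N and contact force between the fingers and small_a below 0.2 N and contact force between the fingers and small_b below 0.2 N and contact force between the fingers and small_c below 0.2 N and contact force between the fingers and small_d below 0.2 N and contact force between the fingers and pan below 0.2 N), for 1 s.
At the end, for the whole second after the job is handed in: Every weight that is there stands upright (within 7 degrees) on the floor of a crate cell, one to a cell; the pan is empty and back up (within 4 mm); the index is where it was (within 4 mm) ((horizontal distance between large_a_c and cell0 below 0.018 m or horizontal distance between large_a_c and cell1 below 0.018 m or horizontal distance between large_a_c and cell2 below 0.018 m or horizontal distance between large_a_c and cell3 below 0.018 m or horizontal distance between large_a_c and cell4 below 0.018 m or horizontal distance between large_a_c and cell5 below 0.018 m) and z of each of large_a_c, large_b_c in the frame of crate below 0.037 m and angle between each of large_a_c, large_b_c, small_a_c, small_b_c, small_c_c, small_d_c's own z axis and vertical below 0.12 rad and (horizontal distance between large_b_c and cell0 below 0.018 m or horizontal distance between large_b_c and cell1 below 0.018 m or horizontal distance between large_b_c and cell2 below 0.018 m or horizontal distance between large_b_c and cell3 below 0.018 m or horizontal distance between large_b_c and cell4 below 0.018 m or horizontal distance between large_b_c and cell5 below 0.018 m) and (horizontal distance between small_a_c and cell0 below 0.018 m or horizontal distance between small_a_c and cell1 below 0.018 m or horizontal distance between small_a_c and cell2 below 0.018 m or horizontal distance between small_a_c and cell3 below 0.018 m or horizontal distance between small_a_c and cell4 below 0.018 m or horizontal distance between small_a_c and cell5 below 0.018 m) and z of each of small_a_c, small_b_c, small_c_c, small_d_c in the frame of crate below 0.032 m and (horizontal distance between small_b_c and cell0 below 0.018 m or horizontal distance between small_b_c and cell1 below 0.018 m or horizontal distance between small_b_c and cell2 below 0.018 m or horizontal distance between small_b_c and cell3 below 0.018 m or horizontal distance between small_b_c and cell4 below 0.018 m or horizontal distance between small_b_c and cell5 below 0.018 m) and (horizontal distance between small_c_c and cell0 below 0.018 m or horizontal distance between small_c_c and cell1 below 0.018 m or horizontal distance between small_c_c and cell2 below 0.018 m or horizontal distance between small_c_c and cell3 below 0.018 m or horizontal distance between small_c_c and cell4 below 0.018 m or horizontal distance between small_c_c and cell5 below 0.018 m) and (horizontal distance between small_d_c and cell0 below 0.018 m or horizontal distance between small_d_c and cell1 below 0.018 m or horizontal distance between small_d_c and cell2 below 0.018 m or horizontal distance between small_d_c and cell3 below 0.018 m or horizontal distance between small_d_c and cell4 below 0.018 m or horizontal distance between small_d_c and cell5 below 0.018 m) and value of joint pan below 0.004 m and distance of index_mark from where it was at the start of the episode below 0.004 m); the robot touches nothing.
It fails at once if one of the watchmaker's other things is shifted by more than 40 mm (distance of any of loupe, movement, dome, pen, tweezers, puffer from where it was at the start of the episode above 0.04 m).
It fails at once if the index is shifted by more than 4 mm (distance of index_mark from where it was at the start of the episode above 0.004 m).
Of small_a, small_b, small_c, small_d only 2 to 4 are there at a start; the rules pass over those that are not, and their reading is None.
At some moment in a run one of large_a, large_b, small_a, small_b, small_c, small_d may be knocked a few centimetres aside while the robot is not near it.
It also fails if it takes over 210 s, if anything falls off the work surface, if the arm or the gripper's body presses on something with over 40 N, if the wrist force passes 120 N, or if a joint passes its speed limit or range.

## Robot

A 6-joint arm with a two-finger parallel gripper is mounted at the origin on the work surface. World frame = base frame: x ahead of the robot, y to its left, z up, the work surface at z = 0. Lengths are in mm, angles in rad, forces in N, time in s.
With the tool pointing down it reaches from about 350 to 975 mm from the base axis. Payload 7.1 kg.
Tool frame: the origin (TCP) lies at the centre of the arm's flange, where the gripper is bolted on; the fingertips stand 182 mm ahead of it and the grasp point (between the pads) lies 163 mm ahead of it; z points along the fingers, y is the line along which they close (so a half turn about z gives the same grasp; the last joint's range is limited). The gripper opens to 88 mm and grips with 3 to 60 N. Pads are 20 mm wide; open, the fingers measure 115 mm over their backs; the gripper's body (75 mm by 178 mm) begins 61 mm behind the grasp point.
Start: joints at [-1.311, 0.423, 1.63, -0, 1.089, -0.019], TCP at [172.02, -600.846, 404.675] pointing down, gripper open.
Joint ranges: [-3, 3], [-0.9, 2.11], [0.09, 2.58], [-1.31, 4.45], [0.11, 2.69], [-2.54, 2.54]. Speed limits (rad/s): [2.39, 2.39, 3.01, 3.14, 3.14, 3.14].

## Interface

Orientations are given as a rotation vector (axis times angle).
In Python, from workcell import readout, get_image, ctrl gives the robot as it stands.
- The arm moves only by the tool step_arm, never from a script. Its argument "targets" is a list that holds one entry, the list of rows, each a list of 7 numbers: the shift along the world's x, y, z as a fraction of full scale, then the turn, a rotation vector about the world's x, y, z as a fraction of full scale, then the opening, from 0 (shut) to 1 (fully open). In form: [[[dx, dy, dz, wx, wy, wz, claw], ...]]. A call has exactly 5 rows; each row shifts and turns the commanded pose from where the row before left it; what a row does not reach is not made up. Full scale, the value 1, is 0.05 m for a shift and 4 degrees for a turn. A row lasts 1/8 s, in which the tool goes at most 62.5 mm and 10.7 degrees, less where a joint would pass 70% of its speed; a pose out of reach is approached as far as the arm can. A call with a number of a shift or a turn outside -1 to 1 is refused whole. A call with a gripper value outside its range is refused whole. The fingers move at their own pace and stop on an object; the grip force is fixed at half the most. Time passes only in rows, so rows that do not move let the fingers close, or fill a call up. It gives the time, the measured TCP pose, the force, the opening and the grip force at its end, in the units of the state.
- readout.get_obs(): the state, without advancing time (a new reading comes with each control period).
- get_image(name): name is "scene" or "top"; returns a dict with "pixels" (420x560x3 uint8, red, green, blue), "intrinsics" (3x3 intrinsics, pixels), "extrinsics" (4x4, takes a point from world to camera coordinates). Camera axes: x right, y down, z forward; pixel columns grow to the right and rows downward; lengths in mm; the calibration is good to about 2 mm. A picture is of the moment at which its call begins. There is no depth.
- ctrl.close_job(): hands the job in; it is judged then, once.
The state is a dict: "t": time; "qpos": joint angles; "qvel": joint speeds; "joint_torque": joint torques, N m; "ee_pos": TCP position; "orientation": TCP orientation; "ft_force": force on the tool from outside, world axes, zero at the start; "moment": the same for the moment, N m; "width": finger opening in mm; "grasp_force": force on a finger pad.
Only numpy, scipy, OpenCV 4.12 (cv2) and the standard library are available. Lean on these libraries where they do the work, as an engineer would, in place of code of your own. Each camera call takes 0.05 s, during which the arm holds its last target. There are 200 camera calls.

## Working session

There is one attempt and no reset: what is moved stays moved. The work goes in short steps, Python scripts to look and compute and a tool call to move; the robot and the scene stay as the last step left them, time stands still between calls to the robot, and variables do not carry over. Pictures are saved under pics/ and viewed, at most 14 in all, crops included, and the job is handed in when it is done.

Besides the shell and the picture viewer there is one more tool, called after "Request:" as name([rows], argument=value, ...), one row to a line, values as JSON. step_arm: Moves the arm, as the interface text tells. Shift numbers are shares of 0.05 m and turn numbers shares of 4 degrees, none past 1 either way. Its arguments: {"type":"object","properties":{"targets":{"type":"array"}},"required":["targets"]}

```bash
mkdir -p pics; cat > h.py <<'E'
import numpy as np, cv2
from workcell import readout, get_image, ctrl
def snap(n,f=None):
    d=get_image(n); 
    if f: cv2.imwrite('pics/'+f,cv2.cvtColor(d['pixels'],cv2.COLOR_RGB2BGR))
    return d
def ray(d,u,v):
    E=np.array(d['extrinsics']);K=np.array(d['intrinsics']);R=E[:3,:3];c=-R.T@E[:3,3]
    return c,R.T@np.linalg.solve(K,[u,v,1.])
def onz(d,u,v,z):
    c,r=ray(d,u,v);return c+r*(z-c[2])/r[2]
def proj(d,p):
    E=np.array(d['extrinsics']);q=np.array(d['intrinsics'])@(E[:3,:3]@np.array(p)+E[:3,3]);return q[:2]/q[2]
E
python3 - <<'E'
from h import *
o=readout.get_obs();print(o)
for n in('top','scene'):
    d=snap(n,n+'0.png');print(n,ray(d,280,210))
E
```

```text
{'t': 0.0, 'qpos': array([-1.31103024e+00,  4.23844522e-01,  1.63065706e+00, -1.21056941e-05,
        1.08857871e+00, -1.89841649e-02]), 'qvel': array([-0.00105938, -0.00165484, -0.00011625, -0.0003706 ,  0.00172723,
        0.00026433]), 'joint_torque': array([ 2.08313868e-04, -5.44619071e+01, -2.73666215e+01,  6.42258511e-02,
        2.27525382e-02, -1.32144755e-04]), 'ee_pos': array([ 171.93688698, -600.6116011 ,  403.91212874]), 'orientation': array([-3.10966612e+00, -4.36247390e-01,  2.97225567e-04]), 'ft_force': array([0.75228132, 0.5389477 , 0.59551266]), 'moment': array([0.02699513, 0.00933188, 0.0006231 ]), 'grasp_force': 0.0, 'width': 87.77481101292561}
top (array([ 309.48451774,   12.95408265, 1569.99339827]), array([ 0.17801189,  0.0135665 , -0.98413716]))
scene (array([1411.26713484, -413.98596079,  714.55699043]), array([-0.73896586,  0.39648443, -0.54512769]))
```

View pics/top0.png

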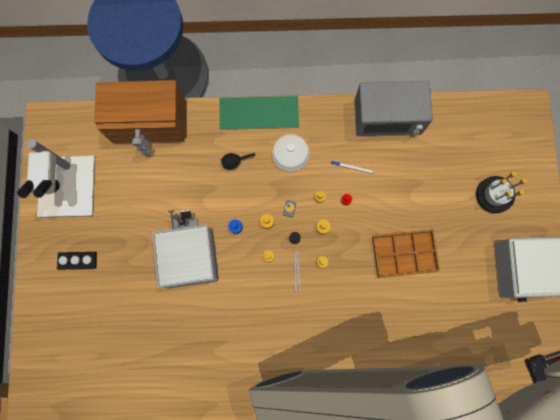

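View pics/scene0.png

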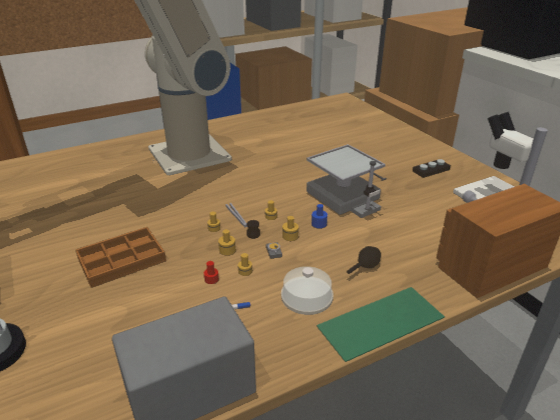

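Top view: brass weights at (267,221) and (323,227) are large. Those at (320,196), (269,257) and (322,262) are small, so there are five in all. The blue decoy is at (235,227) and the red one at (346,199). The scale is at (185,255) with its post towards world +x, and the crate is at (406,254).

```bash
cat >> h.py <<'E'
def tri(obs):
    A=np.zeros((3,3));b=np.zeros(3)
    for d,u,v in obs:
        c,r=ray(d,u,v);r=r/np.linalg.norm(r);P=np.eye(3)-r@r[:,None]*0-np.outer(r,r);A+=P;b+=P@c
    p=np.linalg.solve(A,b);return p
def blobs(d,lo=(20,130,90),hi=(32,255,255),amin=25):
    m=cv2.inRange(cv2.cvtColor(d['pixels'],cv2.COLOR_RGB2HSV),lo,hi)
    n,_,s,c=cv2.connectedComponentsWithStats(m)
    return [(c[i],s[i]) for i in range(1,n) if s[i][4]>=amin]
def weights(T=None,S=None):
    T=T or snap('top');S=S or snap('scene');out=[]
    bs=blobs(S)
    for c,s in blobs(T):
        best=None
        for c2,s2 in bs:
            p=tri([(T,*c),(S,*c2)])
            e=np.linalg.norm(proj(T,p)-c)+np.linalg.norm(proj(S,p)-c2)
            if best is None or e<best[0]:best=(e,p,s2[4])
        if best is not None: out.append((c.round(1),s[4],best[1].round(1),round(best[0],1),best[2]))
    return out
def crop(d,f,x0,x1,y0,y1,k):
    cv2.imwrite('pics/'+f,cv2.resize(cv2.cvtColor(d['pixels'][y0:y1,x0:x1],cv2.COLOR_RGB2BGR),None,fx=k,fy=k,interpolation=cv2.INTER_CUBIC))
E
python3 - <<'E'
from h import *
T=snap('top');S=snap('scene')
for w in weights(T,S):print(w)
a=T['pixels'];hsv=cv2.cvtColor(a,cv2.COLOR_RGB2HSV)
for u,v in[(267,221),(323,227),(320,196),(269,257),(322,262)]:print(hsv[v,u],onz(T,u,v,40).round())
crop(S,'sc.png',300,400,145,220,8); crop(T,'tc.png',145,225,200,295,6)
c=[onz(T,u,v,28).round(1) for u,v in[(373,234),(434,231),(438,272),(377,276)]];print(c)
c=[onz(T,u,v,110).round(1) for u,v in[(153,231),(207,226),(216,281),(161,287)]];print(c)
E
```

```text
(array([319.7, 196.2]), np.int32(94), array([627.5, -83.1,  19.1]), np.float64(0.5), np.int32(163))
(array([289.7, 207.7]), np.int32(27), array([595.9,   5.4,  17.9]), np.float64(0.6), np.int32(28))
(array([266.7, 220.7]), np.int32(155), array([558.8,  72.4,  21.2]), np.float64(0.9), np.int32(230))
(array([322.9, 226.4]), np.int32(159), array([538.1, -88.9,  20.7]), np.float64(0.6), np.int32(247))
(array([268.2, 256. ]), np.int32(101), array([457.2,  70.9,  18.6]), np.float64(0.3), np.int32(117))
(array([322. , 261.6]), np.int32(105), array([438.8, -82.9,  -2.2]), np.float64(0.2), np.int32(29))
[ 21 197 199] [555.  72.  40.]
[ 21 193 196] [534. -87.  40.]
[ 21 198 207] [624. -82.  40.]
[ 21 193 200] [452.  68.  40.]
[ 22 194 218] [434. -81.  40.]
[array([ 511.2, -230.3,   28. ]), array([ 515. , -405.7,   28. ]), array([ 397.8, -408.3,   28. ]), array([ 391.4, -235.1,   28. ])]
[array([525.2, 378.9, 110. ]), array([534.9, 232.5, 110. ]), array([385.7, 208.6, 110. ]), array([374. , 355.1, 110. ])]
```

View pics/sc.png

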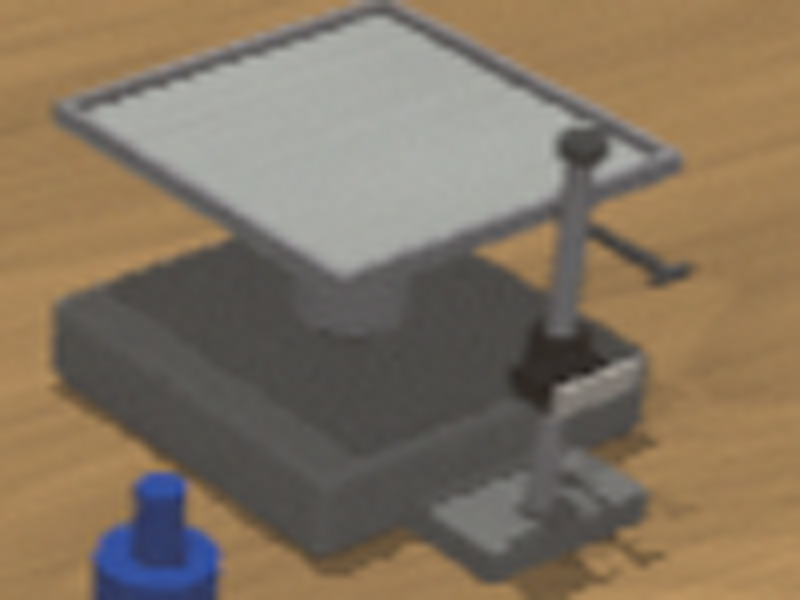

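View pics/tc.png

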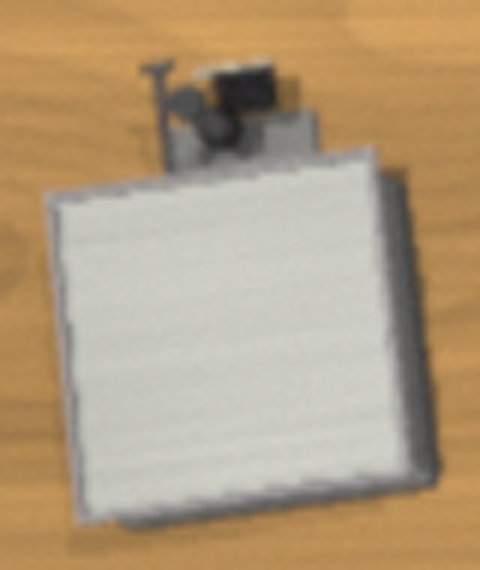

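The scene crop shows the pointer tip at about px (384.4,178.8) and the white flag's +y end at about (379.8,191.3). In the top crop the same points are at about (171.3,211.3) and (177.5,212.2).

```bash
python3 - <<'E'
from h import *
T=snap('top');S=snap('scene')
print('ptr',tri([(T,171.3,211.3),(S,384.4,178.8)]).round(1))
print('flagL',tri([(T,177.5,212.2),(S,379.8,191.3)]).round(1))
# pointer/flag in local frame: intersect scene ray with vertical plane through pointer tip, normal local x
th=np.radians(9);n=np.array([np.cos(th),np.sin(th),0])
def onp(u,v,p):
    c,r=ray(S,u,v);return c+r*(n@(p-c))/(n@r)
p=onz(T,171.3,211.3,105)
print(p.round(1),'scene proj of it',proj(S,p).round(1),'height by scene',onp(384.4,178.8,p).round(1))
for z in(60,65,70,75,80,85): print(z,onz(T,177.5,212.2,z).round(1),proj(S,onz(T,177.5,212.2,z)).round(1),proj(S,onz(T,190,211,z)).round(1))
# flag whites in scene crop
a=S['pixels'][186:200,364:384].astype(int);h=a.min(2);print(h)
# crate
m=cv2.inRange(cv2.cvtColor(T['pixels'],cv2.COLOR_RGB2HSV),(5,150,60),(16,255,220));m[:,:360]=0;m[:,450:]=0;m[:220]=0;m[285:]=0
cs=max(cv2.findContours(m,0,2)[0],key=cv2.contourArea);r=cv2.minAreaRect(cs);b=cv2.boxPoints(r)
q=np.array([onz(T,u,v,28)[:2] for u,v in b]);print(r,q.round(1),q.mean(0))
for u,v in[(266.7,220.7),(322.9,226.4),(319.7,196.2),(268.2,256),(322,261.6)]:print(onz(T,u,v,20).round(1))
for c,s in blobs(S):print(c.round(1),s)
E
```

```text
ptr [580.  332.3 104.2]
flagL [582.5 321.3  71.7]
[579.1 330.9 105. ] scene proj of it [383.2 178.6] height by scene [578.4 335.5 102.8]
60 [584.3 323.2  60. ] [380.1 195.4] [369.6 199.2]
65 [583.4 322.2  65. ] [379.7 193.7] [369.3 197.4]
70 [582.5 321.1  70. ] [379.4 191.9] [368.9 195.7]
75 [581.6 320.1  75. ] [379.1 190.2] [368.6 193.9]
80 [580.7 319.1  80. ] [378.8 188.5] [368.3 192.2]
85 [579.8 318.   85. ] [378.4 186.7] [368.  190.4]
[[ 71  63  52  45  76  95  98  85  57  52  64  72  75  81  83  86  85  85
   84  85]
 [ 73  64  48  42  44  53  59  49  39  45  64  71  69  74  78  83  85  86
   87  86]
 [ 72  62  44  37  39  40  36  38  32  48  64  73  72  70  74  74  79  87
   87  86]
 [ 71  55  37  43  40  44  40  42  43  42  46  63  73  75  80 100  93  84
   86  86]
 [ 58  49  44  41  43  42  41  42  42  42  45  42  97 127 140 124  90  82
   84  86]
 [ 42  42  43  41  46  41  43  44  42  42  90 129 147 131 116 107  84  80
   84  84]
 [ 39  36  39  44  42  42  42  88 104 129 126 118 119 115 113 101  82  73
   80  84]
 [ 43  33  36  36  39  89 132 146 129 117 116 113 114 113 103 
[... 347 characters left out ...]
  77
   82  84]
 [ 75  75  78  88  94  95  83  75  75  72  74  73  75  74  68  71  76  81
   82  84]
 [ 75  76  78  90  96  95  80  73  74  74  74  75  66  56  59  62  61  76
   82  83]]
((405.723876953125, 252.92247009277344), (42.75529479980469, 63.17414855957031), 83.8844985961914) [[ 508.3 -227.4]
 [ 522.7 -408.7]
 [ 401.1 -412.5]
 [ 387.1 -233.7]] [ 454.8011808  -320.57914883]
[559.5  73.5  20. ]
[538.3 -88.2  20. ]
[627.5 -82.3  20. ]
[457.3  71.3  20. ]
[437.  -81.8  20. ]
[270.7 210.7] [265 201  12  19 131]
[213.4 221.9] [207 212  13  20 128]
[290.  228.8] [283 216  15  25 219]
[226.4 243.1] [219 230  16  25 245]
[273.  245.7] [270 244   8   5  26]
[244.4 264.3] [238 253  14  22 165]
```

```bash
python3 - <<'E'
from h import *
T=snap('top');crop(T,'cr.png',365,445,225,285,10)
E
```

```text
(no output)
```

View pics/cr.png

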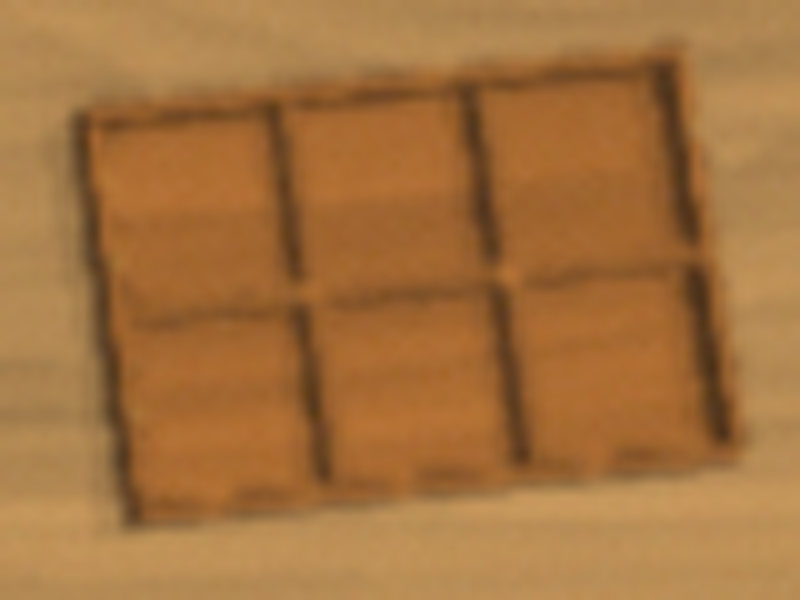

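```bash
python3 - <<'E'
from h import *
T=snap('top')
f=lambda u,v:onz(T,365+(u+.5)/10-.5,225+(v+.5)/10-.5,28)[:2]
A,B,C=f(310,293),f(508,275),f(703,256);print(A,B,C)
for q in[(685,48),(738,458),(97,108),(140,520),(278,97),(470,80),(322,490),(523,470)]:print(q,f(*q).round(1))
E
```

```text
[ 452.53904123 -291.37105969] [ 456.09894927 -348.06066344] [ 459.97239497 -403.98846998]
(685, 48) [ 519.9 -403.3]
(738, 458) [ 402.4 -409.6]
(97, 108) [ 507.2 -233.7]
(140, 520) [ 389.7 -239.4]
(278, 97) [ 508.9 -285.7]
(470, 80) [ 512.3 -341. ]
(322, 490) [ 396.7 -291.3]
(523, 470) [ 400.8 -348.5]
```

The four crate corners and the divider junctions agree: centre about (454.5,−320.5), yaw about 3.6°. The flag centre is at z ≈ 71.5, so the pan must sink about 33 mm, which is 4 units or both large weights. I'll go to large A at (559.5,73.5).

Request:
step_arm([
  [[0.517,0.9,-0.19,0,0,0,0.5],[0.517,0.9,-0.19,0,0,0,0.5],[0.517,0.9,-0.19,0,0,0,0.5],[0.517,0.9,-0.19,0,0,0,0.5],[0.517,0.9,-0.19,0,0,0,0.5]],
])

```text
t: 1.02
ee_pos: [301.9, -374.5, 357.2]
orientation: [3.111, 0.436, 0.001]
ft_force: [0.4, 0.0, 0.9]
width: 44.7
grasp_force: 0.0
```

Request:
step_arm([
  [[0.517,0.9,-0.19,0,0,0,0.5],[0.517,0.9,-0.19,0,0,0,0.5],[0.517,0.9,-0.19,0,0,0,0.5],[0.517,0.9,-0.19,0,0,0,0.5],[0.517,0.9,-0.19,0,0,0,0.5]],
])

```text
t: 1.65
ee_pos: [431.3, -149.4, 309.7]
orientation: [3.111, 0.436, 0.001]
ft_force: [-0.2, -1.6, 0.1]
width: 43.9
grasp_force: 0.0
```

Request:
step_arm([
  [[0.517,0.9,-0.19,0,0,0,0.5],[0.517,0.9,-0.19,0,0,0,0.5],[0.517,0.9,-0.19,0,0,0,0.5],[0.517,0.9,-0.19,0,0,0,0.5],[0.517,0.9,-0.19,0,0,0,0.5]],
])

```text
t: 2.28
ee_pos: [560.6, 75.9, 262.0]
orientation: [3.111, 0.437, 0.001]
ft_force: [0.7, -0.7, -0.3]
width: 44.0
grasp_force: 0.0
```

Request:
step_arm([
  [[0,0,0,0,0,0,0.5],[0,0,0,0,0,0,0.5],[0,0,0,0,0,0,0.5],[0,0,0,0,0,0,0.5],[0,0,0,0,0,0,0.5]],
])

```text
t: 2.9
ee_pos: [559.7, 73.5, 262.4]
orientation: [3.111, 0.435, 0.0]
ft_force: [-0.3, 0.4, -1.6]
width: 44.0
grasp_force: 0.0
```

Request:
step_arm([
  [[0,0,-0.3,0,0,0,0.5],[0,0,-0.3,0,0,0,0.5],[0,0,-0.3,0,0,0,0.5],[0,0,0,0,0,0,0.5],[0,0,0,0,0,0,0]],
])

```text
t: 3.52
ee_pos: [559.9, 74.2, 217.0]
orientation: [-3.111, -0.437, 0.001]
ft_force: [0.0, 0.7, 1.0]
width: 37.2
grasp_force: 0.0
```

Request:
step_arm([
  [[0,0,0,0,0,0,0],[0,0,0,0,0,0,0],[0,0,0,0,0,0,0],[0,0,0,0,0,0,0],[0,0,0,0,0,0,0]],
])

```text
t: 4.15
ee_pos: [560.0, 74.1, 217.5]
orientation: [3.111, 0.436, 0.001]
ft_force: [1.3, -1.7, 2.7]
width: 15.1
grasp_force: 29.9
```

Request:
step_arm([
  [[0,0,0.95,0,0,0,0],[0,0,0.95,0,0,0,0],[0,0,0.95,0,0,0,0],[-0.368,0.85,0,0,0,0,0],[-0.368,0.85,0,0,0,0,0]],
])

```text
t: 4.78
ee_pos: [522.2, 159.7, 359.9]
orientation: [-3.111, -0.434, 0.0]
ft_force: [0.3, 0.4, -3.0]
width: 15.6
grasp_force: 29.8
```

Request:
step_arm([
  [[-0.368,0.85,0,0,0,0,0],[-0.368,0.85,0,0,0,0,0],[-0.368,0.85,0,0,0,0,0],[-0.368,0.85,0,0,0,0,0],[0,0,0,0,0,0,0]],
])

```text
t: 5.4
ee_pos: [447.7, 331.3, 359.0]
orientation: [3.11, 0.443, -0.002]
ft_force: [0.0, 0.1, -3.4]
width: 15.5
grasp_force: 30.0
```

Request:
step_arm([
  [[0,0,-0.2,0,0,0,0],[0,0,-0.2,0,0,0,0],[0,0,-0.2,0,0,0,0],[0,0,-0.1,0,0,0,0],[0,0,0,0,0,0,0]],
])

```text
t: 6.02
ee_pos: [449.5, 328.8, 324.1]
orientation: [3.111, 0.436, -0.001]
ft_force: [0.3, -0.2, -2.8]
width: 15.4
grasp_force: 30.0
```

Request:
step_arm([
  [[0,0,-0.11,0,0,0,0],[0,0,-0.11,0,0,0,0],[0,0,-0.1,0,0,0,0],[0,0,0,0,0,0,0],[0,0,0,0,0,0,0]],
])

```text
t: 6.65
ee_pos: [449.6, 329.3, 308.9]
orientation: [-3.111, -0.437, -0.001]
ft_force: [1.9, -0.3, -1.4]
width: 15.2
grasp_force: 30.0
```

Request:
step_arm([
  [[0,0,0,0,0,0,0.5],[0,0,0,0,0,0,0.5],[0,0,0,0,0,0,0.5],[0,0,0.6,0,0,0,0.5],[0,0,0.6,0,0,0,0.5]],
])

```text
t: 7.28
ee_pos: [449.2, 329.1, 369.0]
orientation: [3.111, 0.436, -0.002]
ft_force: [0.4, 0.9, -0.1]
width: 44.0
grasp_force: 0.0
```

Request:
step_arm([
  [[0.198,-0.93,-0.23,0,0,0,0.5],[0.198,-0.93,-0.23,0,0,0,0.5],[0.198,-0.93,-0.23,0,0,0,0.5],[0.198,-0.93,-0.23,0,0,0,0.5],[0.198,-0.93,-0.23,0,0,0,0.5]],
])

```text
t: 7.9
ee_pos: [499.0, 95.2, 311.0]
orientation: [-3.111, -0.437, -0.001]
ft_force: [-0.1, -0.4, 0.6]
width: 43.6
grasp_force: 0.0
```

Request:
step_arm([
  [[0.198,-0.93,-0.23,0,0,0,0.5],[0.198,-0.93,-0.23,0,0,0,0.5],[0.198,-0.93,-0.23,0,0,0,0.5],[0.198,-0.93,-0.23,0,0,0,0.5],[0,0,0,0,0,0,0.5]],
])

```text
t: 8.52
ee_pos: [538.7, -91.8, 264.5]
orientation: [-3.112, -0.43, 0.001]
ft_force: [-0.6, 0.8, 0.5]
width: 44.1
grasp_force: 0.0
```

```bash
python3 - <<'E'
from h import *
T=snap('top');S=snap('scene','s2.png')
print(readout.get_obs()['ee_pos'])
for w in weights(T,S):print(w)
crop(S,'sc2.png',290,400,135,215,7)
E
```

```text
[538.20042897 -89.37562103 265.00551642]
(array([289.7, 207.9]), np.int32(27), array([579.5,   6.7, 107.1]), np.float64(0.4), np.int32(137))
(array([268.4, 256. ]), np.int32(98), array([457.2,  70.1,  17.5]), np.float64(0.6), np.int32(137))
(array([170.7, 258.7]), np.int32(167), array([447.9, 328.2, 121.7]), np.float64(0.5), np.int32(101))
```

View pics/sc2.png

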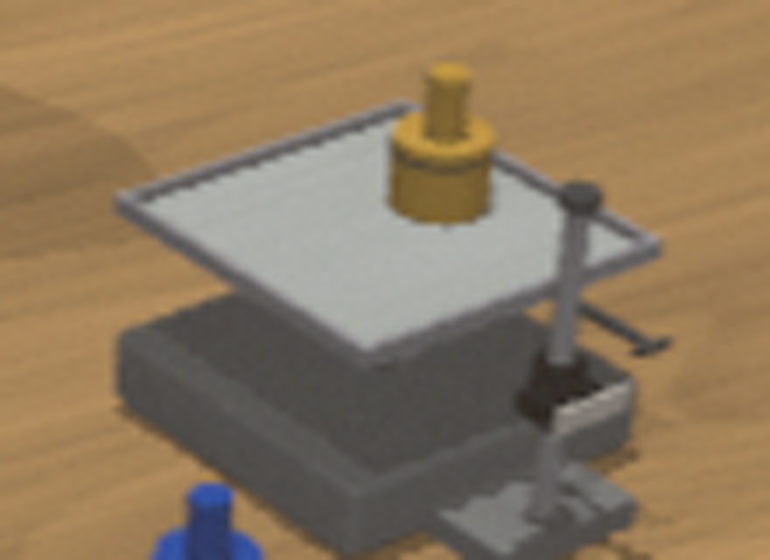

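Large A stands at crop (443,150), well inside the pan, and the pan has sunk part-way with the pointer at (655,345). Next I'll grasp large B.

Request:
step_arm([
  [[0,0.02,-0.32,0,0,0,0.5],[0,0,-0.32,0,0,0,0.5],[0,0,-0.31,0,0,0,0.5],[0,0,0,0,0,0,0.5],[0,0,0,0,0,0,0]],
])

```text
t: 9.25
ee_pos: [538.6, -88.2, 217.5]
orientation: [-3.111, -0.437, 0.0]
ft_force: [-0.2, -0.0, 0.4]
width: 37.3
grasp_force: 0.0
```

Request:
step_arm([
  [[0,0,0,0,0,0,0],[0,0,0,0,0,0,0],[0,0,0,0,0,0,0],[0,0,0,0,0,0,0],[0,0,0,0,0,0,0]],
])

```text
t: 9.88
ee_pos: [538.7, -88.5, 218.0]
orientation: [3.111, 0.436, 0.001]
ft_force: [1.0, -1.5, 3.9]
width: 15.2
grasp_force: 30.0
```

Request:
step_arm([
  [[0,0,0.95,0,0,0,0],[0,0,0.95,0,0,0,0],[0,0,0.95,0,0,0,0],[-0.195,0.87,0,0,0,0,0],[-0.195,0.87,0,0,0,0,0]],
])

```text
t: 10.5
ee_pos: [518.2, -0.6, 360.3]
orientation: [-3.111, -0.434, 0.0]
ft_force: [1.3, 0.0, -4.1]
width: 15.4
grasp_force: 30.0
```

Request:
step_arm([
  [[-0.195,0.87,0,0,0,0,0],[-0.195,0.87,0,0,0,0,0],[-0.195,0.87,0,0,0,0,0],[-0.195,0.87,0,0,0,0,0],[-0.195,0.87,0,0,0,0,0]],
])

```text
t: 11.12
ee_pos: [469.1, 217.4, 359.4]
orientation: [3.111, 0.436, -0.003]
ft_force: [0.3, -0.1, -3.7]
width: 15.3
grasp_force: 30.0
```

Request:
step_arm([
  [[-0.195,0.87,0,0,0,0,0],[0,0,-0.25,0,0,0,0],[0,0,-0.25,0,0,0,0],[0,0,-0.25,0,0,0,0],[0,0,-0.25,0,0,0,0]],
])

```text
t: 11.75
ee_pos: [460.6, 258.7, 309.0]
orientation: [3.111, 0.434, -0.001]
ft_force: [0.8, 0.3, -2.6]
width: 15.4
grasp_force: 30.0
```

Request:
step_arm([
  [[0,0,-0.1,0,0,0,0],[0,0,-0.1,0,0,0,0],[0,0,-0.1,0,0,0,0],[0,0,-0.08,0,0,0,0],[0,0,0,0,0,0,0]],
])

```text
t: 12.38
ee_pos: [460.5, 259.6, 291.2]
orientation: [3.111, 0.437, 0.0]
ft_force: [-0.4, -1.9, 0.0]
width: 15.4
grasp_force: 30.0
```

Request:
step_arm([
  [[0,0,0,0,0,0,0],[0,0,0,0,0,0,0.5],[0,0,0,0,0,0,0.5],[0,0,0,0,0,0,0.5],[0,0,0,0,0,0,0.5]],
])

```text
t: 13.0
ee_pos: [460.5, 259.8, 291.3]
orientation: [-3.111, -0.437, -0.0]
ft_force: [-0.2, -0.1, 0.1]
width: 43.5
grasp_force: 0.0
```

Request:
step_arm([
  [[0,0,0.5,0,0,0,0.5],[0,0,0.7,0,0,0,0.5],[0,-1,0.3,0,0,0,0.5],[0,-1,0,0,0,0,0.5],[0,-1,0,0,0,0,0.5]],
])

```text
t: 13.62
ee_pos: [460.3, 108.4, 366.6]
orientation: [-3.111, -0.438, -0.002]
ft_force: [0.5, -1.1, 0.0]
width: 43.8
grasp_force: 0.0
```

Request:
step_arm([
  [[0,-0.5,0,0,0,0,0.5],[0,0,0,0,0,0,0.5],[0,0,0,0,0,0,0.5],[0,0,0,0,0,0,0.5],[0,0,0,0,0,0,0.5]],
])

```text
t: 14.25
ee_pos: [460.5, 85.4, 366.1]
orientation: [-3.111, -0.438, 0.0]
ft_force: [-0.3, -0.1, -0.9]
width: 43.8
grasp_force: 0.0
```

Request:
step_arm([
  [[0,0,0,0,0,0,0.5],[0,0,0,0,0,0,0.5],[0,0,0,0,0,0,0.5],[0,0,0,0,0,0,0.5],[0,0,0,0,0,0,0.5]],
])

```text
t: 14.88
ee_pos: [460.5, 84.6, 366.2]
orientation: [-3.111, -0.436, 0.0]
ft_force: [-0.3, 0.4, -0.2]
width: 43.6
grasp_force: 0.0
```

```bash
python3 - <<'E'
from h import *
T=snap('top');S=snap('scene')
print(readout.get_obs()['ee_pos'])
for w in weights(T,S):print(w)
crop(S,'sc3.png',300,400,145,220,8)
crop(T,'tc3.png',140,360,170,300,3)
E
```

```text
[460.48318005  84.61153552 366.19324759]
(array([319.6, 196.2]), np.int32(95), array([627.4, -83.2,  19. ]), np.float64(0.8), np.int32(169))
(array([289.6, 207.8]), np.int32(28), array([579.7,   6.9, 106.7]), np.float64(0.3), np.int32(130))
(array([197.6, 254.5]), np.int32(161), array([459.5, 260.1,  93.7]), np.float64(0.4), np.int32(170))
(array([172. , 259.4]), np.int32(167), array([447.5, 328.3, 104.8]), np.float64(0.5), np.int32(105))
(array([268.6, 256.8]), np.int32(67), array([455.2,  70.3,  15.6]), np.float64(0.0), np.int32(130))
(array([322. , 261.7]), np.int32(107), array([436.6, -82.6,  17.9]), np.float64(0.5), np.int32(137))
```

View pics/sc3.png

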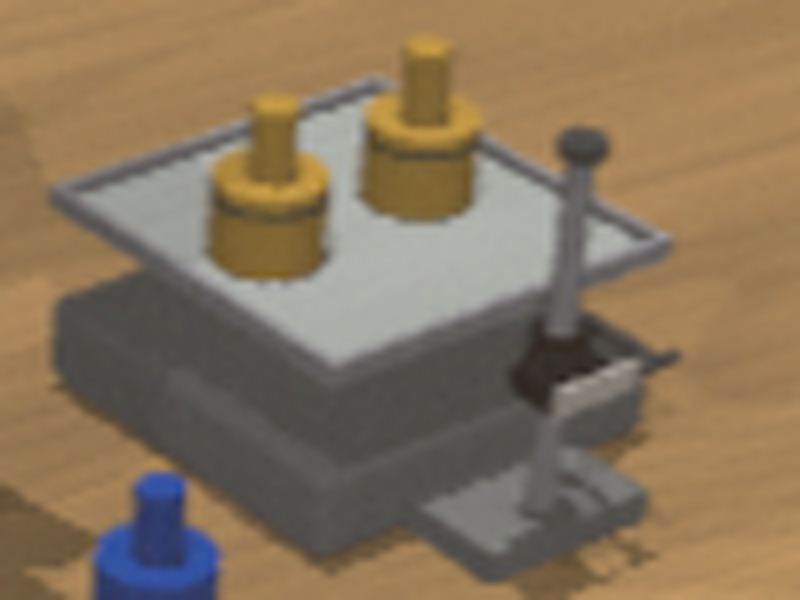

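View pics/tc3.png

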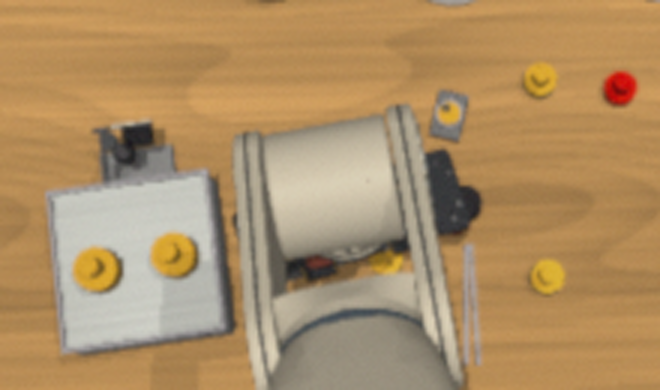

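The pointer bar at crop (667,359) lines up with the flag's mid-line extended (flag at (555–640, 403–368)). It sank 10.8 px, about 31 mm, so it is in the band. I'll leave the pan alone for several seconds and put the small weights away first.

Request:
step_arm([
  [[-0.06,-0.28,-0.5,0,0,0,0.5],[0,0,-0.8,0,0,0,0.5],[0,0,-0.8,0,0,0,0.5],[0,0,-0.7,0,0,0,0.5],[0,0,-0.37,0,0,0,0.5]],
])

```text
t: 15.6
ee_pos: [457.1, 70.5, 206.0]
orientation: [-3.111, -0.436, 0.003]
ft_force: [0.1, 0.1, 0.8]
width: 43.7
grasp_force: 0.0
```

Request:
step_arm([
  [[0,0,0,0,0,0,0.5],[0,0,0,0,0,0,0],[0,0,0,0,0,0,0],[0,0,0,0,0,0,0],[0,0,0,0,0,0,0]],
])

```text
t: 16.23
ee_pos: [457.8, 70.7, 208.2]
orientation: [3.111, 0.437, 0.002]
ft_force: [-0.3, -0.4, 4.1]
width: 15.3
grasp_force: 29.9
```

Request:
step_arm([
  [[0,0,0,0,0,0,0],[0,0,0,0,0,0,0],[0,0,0,0,0,0,0],[0,0,0,0,0,0,0],[0,0,0,0,0,0,0]],
])

```text
t: 16.85
ee_pos: [457.8, 70.7, 208.2]
orientation: [3.111, 0.437, 0.002]
ft_force: [-0.6, -1.0, 6.6]
width: 15.2
grasp_force: 29.9
```

Request:
step_arm([
  [[0,0,1,0,0,0,0],[0,0,1,0,0,0,0],[0.064,-0.99,0,0,0,0,0],[0.064,-0.99,0,0,0,0,0],[0.064,-0.99,0,0,0,0,0]],
])

```text
t: 17.48
ee_pos: [466.8, -79.1, 307.8]
orientation: [-3.111, -0.438, -0.0]
ft_force: [0.9, 0.1, -1.4]
width: 14.9
grasp_force: 29.9
```

Request:
step_arm([
  [[0.064,-0.99,0,0,0,0,0],[0.064,-0.99,0,0,0,0,0],[0.064,-0.99,0,0,0,0,0],[0.064,-0.99,0,0,0,0,0],[0.064,-0.99,0,0,0,0,0]],
])

```text
t: 18.1
ee_pos: [482.7, -326.8, 307.2]
orientation: [-3.11, -0.436, 0.001]
ft_force: [1.3, -0.0, -1.1]
width: 15.2
grasp_force: 29.9
```

Request:
step_arm([
  [[0.064,-0.99,0,0,0,0,0],[0,0,0,0,0,0,0],[0,0,-0.5,0,0,0,0],[0,0,-0.5,0,0,0,0],[0,0,0,0,0,0,0]],
])

```text
t: 18.73
ee_pos: [485.3, -373.2, 255.6]
orientation: [-3.107, -0.437, 0.006]
ft_force: [0.7, -0.4, -2.4]
width: 15.3
grasp_force: 29.9
```

```bash
python3 - <<'E'
from h import *
S=snap('scene')
print(readout.get_obs()['ee_pos'])
crop(S,'sc4.png',60,280,180,310,3)
E
```

```text
[ 485.91699142 -373.79401418  256.90743161]
```

View pics/sc4.png

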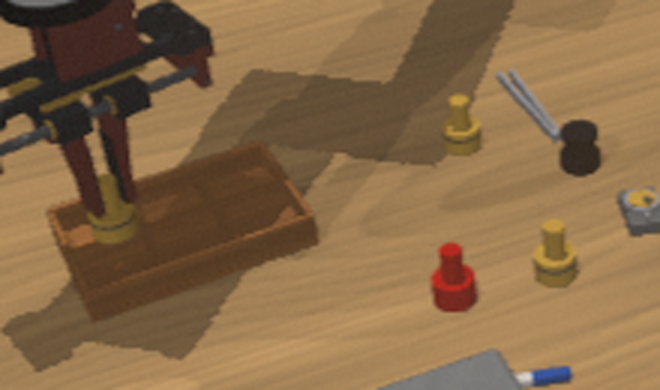

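Request:
step_arm([
  [[0.01,0,-0.4,0,0,0,0],[0,0,-0.4,0,0,0,0],[0,0,-0.06,0,0,0,0],[0,0,0,0,0,0,0],[0,0,0,0,0,0,0.4]],
])

```text
t: 19.4
ee_pos: [487.0, -375.1, 215.0]
orientation: [3.11, 0.436, 0.001]
ft_force: [0.2, 0.7, -0.8]
width: 21.7
grasp_force: 0.0
```

Request:
step_arm([
  [[0,0,0,0,0,0,0.4],[0,0,0,0,0,0,0.4],[0,0,0.5,0,0,0,0.4],[0,0,0.8,0,0,0,0.4],[-0.162,0.973,0,0,0,0,0.5]],
])

```text
t: 20.02
ee_pos: [480.3, -328.6, 283.2]
orientation: [3.105, 0.431, 0.01]
ft_force: [0.0, 0.7, -0.3]
width: 41.6
grasp_force: 0.0
```

Request:
step_arm([
  [[-0.162,0.973,0,0,0,0,0.5],[-0.162,0.973,0,0,0,0,0.5],[-0.162,0.973,0,0,0,0,0.5],[-0.162,0.973,0,0,0,0,0.5],[-0.162,0.973,0,0,0,0,0.5]],
])

```text
t: 20.65
ee_pos: [437.9, -81.6, 280.1]
orientation: [3.111, 0.436, 0.002]
ft_force: [-0.1, 0.9, 0.6]
width: 43.6
grasp_force: 0.0
```

```bash
python3 - <<'E'
from h import *
for w in weights():print(w)
print(readout.get_obs()['ee_pos'])
E
```

```text
(array([319.7, 196.2]), np.int32(93), array([627.4, -83.3,  19.1]), np.float64(0.8), np.int32(162))
(array([289.7, 207.8]), np.int32(26), array([595.7,   5.4,  17.9]), np.float64(0.6), np.int32(27))
(array([423. , 241.7]), np.int32(100), array([ 484.9, -373.9,   26.7]), np.float64(1.5), np.int32(163))
(array([197.6, 254.5]), np.int32(163), array([459.5, 259.9,  94. ]), np.float64(0.4), np.int32(167))
(array([172.1, 259.4]), np.int32(168), array([448. , 329.7,  93. ]), np.float64(0.3), np.int32(170))
[436.82910343 -79.7940146  279.74053165]
```

Request:
step_arm([
  [[0,0,-0.7,0,0,0,0.5],[0,0,-0.5,0,0,0,0.5],[0,0,-0.23,0,0,0,0.5],[0,0,0,0,0,0,0.5],[0,0,0,0,0,0,0]],
])

```text
t: 21.38
ee_pos: [438.6, -83.3, 208.8]
orientation: [3.111, 0.436, 0.002]
ft_force: [-0.2, 0.5, 0.3]
width: 37.0
grasp_force: 0.0
```

Request:
step_arm([
  [[0,0,0,0,0,0,0],[0,0,0,0,0,0,0],[0,0,0,0,0,0,0],[0,0,0,0,0,0,0],[0,0,0,0,0,0,0]],
])

```text
t: 22.0
ee_pos: [438.4, -83.0, 208.6]
orientation: [3.111, 0.437, 0.001]
ft_force: [-0.2, -0.6, 6.4]
width: 14.9
grasp_force: 30.0
```

Request:
step_arm([
  [[0,0,1,0,0,0,0],[0,0,1,0,0,0,0],[-0.027,-0.984,0,0,0,0,0],[-0.027,-0.984,0,0,0,0,0],[-0.027,-0.984,0,0,0,0,0]],
])

```text
t: 22.62
ee_pos: [433.7, -231.7, 308.2]
orientation: [-3.111, -0.437, 0.0]
ft_force: [1.0, -0.3, -1.2]
width: 14.9
grasp_force: 30.0
```

Request:
step_arm([
  [[-0.027,-0.984,0,0,0,0,0],[-0.027,-0.984,0,0,0,0,0],[-0.027,-0.984,0,0,0,0,0],[0,0,-0.4,0,0,0,0],[0,0,-0.4,0,0,0,0]],
])

```text
t: 23.25
ee_pos: [429.5, -378.7, 267.2]
orientation: [-3.111, -0.434, 0.001]
ft_force: [0.1, 0.2, -1.4]
width: 15.1
grasp_force: 30.0
```

Request:
step_arm([
  [[0,0,0,0,0,0,0],[0,0,-0.5,0,0,0,0],[0,0,-0.5,0,0,0,0],[0,0,-0.08,0,0,0,0],[0,0,0,0,0,0,0]],
])

```text
t: 23.88
ee_pos: [430.3, -378.2, 214.9]
orientation: [3.111, 0.437, 0.0]
ft_force: [-0.4, 0.1, -1.3]
width: 15.1
grasp_force: 30.0
```

Request:
step_arm([
  [[0,0,0,0,0,0,0.4],[0,0,0,0,0,0,0.4],[0,0,0,0,0,0,0.4],[0,0,0.5,0,0,0,0.4],[0,0,0.8,0,0,0,0.4]],
])

```text
t: 24.5
ee_pos: [429.6, -377.8, 278.9]
orientation: [-3.109, -0.436, 0.003]
ft_force: [0.9, 0.8, -0.4]
width: 35.2
grasp_force: 0.0
```

Request:
step_arm([
  [[0.564,0.844,0,0,0,0,0.5],[0.564,0.844,0,0,0,0,0.5],[0.564,0.844,0,0,0,0,0.5],[0.564,0.844,0,0,0,0,0.5],[0.564,0.844,0,0,0,0,0.5]],
])

```text
t: 25.12
ee_pos: [571.9, -165.7, 279.5]
orientation: [3.111, 0.437, 0.001]
ft_force: [0.4, -0.9, -0.2]
width: 43.8
grasp_force: 0.0
```

Request:
step_arm([
  [[0.564,0.844,0,0,0,0,0.5],[0.564,0.844,0,0,0,0,0.5],[0,0,-0.2,0,0,0,0.5],[0,0,0,0,0,0,0.5],[0,0,0,0,0,0,0.5]],
])

```text
t: 25.75
ee_pos: [626.8, -83.9, 269.0]
orientation: [-3.111, -0.434, 0.001]
ft_force: [0.6, -0.1, 0.4]
width: 43.7
grasp_force: 0.0
```

```bash
python3 - <<'E'
from h import *
T=snap('top');S=snap('scene')
for w in weights(T,S):print(w)
print([c.round(1) for c,s in blobs(S)])
print(readout.get_obs()['ee_pos'])
E
```

```text
(array([289.6, 207.7]), np.int32(25), array([595.8,   5.5,  17.9]), np.float64(0.7), np.int32(27))
(array([423. , 241.7]), np.int32(100), array([ 482.5, -373.4,   42.9]), np.float64(4.4), np.int32(310))
(array([197.6, 254.4]), np.int32(161), array([458.8, 259. , 104.7]), np.float64(0.2), np.int32(112))
(array([172. , 259.5]), np.int32(169), array([447.2, 328.4, 104.6]), np.float64(0.5), np.int32(106))
(array([425.7, 261.6]), np.int32(102), array([ 430.2, -378.5,    7.9]), np.float64(1.8), np.int32(310))
[array([352.4, 158.2]), array([333.4, 165.5]), array([352.1, 167.8]), array([333. , 175.2]), array([ 95.7, 257.7]), array([272.9, 245.7]), array([244.4, 264.5])]
[627.02102492 -83.91136373 269.40226136]
```

Request:
step_arm([
  [[0,0,-0.6,0,0,0,0.5],[0,0,-0.4,0,0,0,0.5],[0,0,-0.23,0,0,0,0.5],[0,0,0,0,0,0,0.5],[0,0,0,0,0,0,0]],
])

```text
t: 26.48
ee_pos: [627.8, -82.8, 208.2]
orientation: [3.111, 0.436, 0.001]
ft_force: [-0.2, 0.3, -0.0]
width: 37.4
grasp_force: 0.0
```

Request:
step_arm([
  [[0,0,0,0,0,0,0],[0,0,0,0,0,0,0],[0,0,0,0,0,0,0],[0,0,0,0,0,0,0],[0,0,0,0,0,0,0]],
])

```text
t: 27.1
ee_pos: [627.7, -82.8, 208.1]
orientation: [3.111, 0.437, 0.001]
ft_force: [-0.1, -0.9, 3.3]
width: 15.2
grasp_force: 29.9
```

Request:
step_arm([
  [[0,0,1,0,0,0,0],[0,0,1,0,0,0,0],[-0.483,-0.786,0,0,0,0,0],[-0.483,-0.786,0,0,0,0,0],[-0.483,-0.786,0,0,0,0,0]],
])

```text
t: 27.72
ee_pos: [553.9, -201.3, 307.3]
orientation: [-3.11, -0.437, 0.001]
ft_force: [0.7, -0.2, -2.7]
width: 15.3
grasp_force: 29.9
```

Request:
step_arm([
  [[-0.483,-0.786,0,0,0,0,0],[-0.483,-0.786,0,0,0,0,0],[-0.483,-0.786,0,0,0,0,0],[0,0,-0.4,0,0,0,0],[0,0,-0.4,0,0,0,0]],
])

```text
t: 28.35
ee_pos: [481.8, -319.1, 266.9]
orientation: [-3.111, -0.434, 0.001]
ft_force: [0.4, 0.0, -2.0]
width: 15.3
grasp_force: 29.9
```

Request:
step_arm([
  [[0,0,0,0,0,0,0],[0,0,-0.5,0,0,0,0],[0,0,-0.5,0,0,0,0],[0,0,-0.08,0,0,0,0],[0,0,0,0,0,0,0]],
])

```text
t: 28.98
ee_pos: [482.9, -318.6, 214.3]
orientation: [3.111, 0.437, 0.001]
ft_force: [-0.3, -0.4, -1.9]
width: 15.4
grasp_force: 29.9
```

Request:
step_arm([
  [[0,0,0,0,0,0,0.4],[0,0,0,0,0,0,0.4],[0,0,0,0,0,0,0.4],[0,0,0.5,0,0,0,0.4],[0,0,0.8,0,0,0,0.4]],
])

```text
t: 29.6
ee_pos: [482.1, -318.3, 278.4]
orientation: [-3.109, -0.436, 0.003]
ft_force: [0.2, 1.0, 0.6]
width: 35.2
grasp_force: 0.0
```

Request:
step_arm([
  [[-0.037,0.964,0.3,0,0,0,0.5],[-0.037,0.964,0.3,0,0,0,0.5],[-0.037,0.964,0.3,0,0,0,0.5],[-0.037,0.964,0.3,0,0,0,0.5],[-0.037,0.964,0.3,0,0,0,0.5]],
])

```text
t: 30.22
ee_pos: [473.0, -76.1, 354.5]
orientation: [3.111, 0.436, 0.001]
ft_force: [1.1, 0.0, 0.3]
width: 44.2
grasp_force: 0.0
```

Request:
step_arm([
  [[-0.037,0.964,0.3,0,0,0,0.5],[-0.037,0.964,0,0,0,0,0.5],[-0.037,0.964,0,0,0,0,0.5],[-0.037,0.964,0,0,0,0,0.5],[-0.037,0.964,0,0,0,0,0.5]],
])

```text
t: 30.85
ee_pos: [463.8, 165.0, 369.1]
orientation: [-3.111, -0.436, -0.001]
ft_force: [1.1, -0.1, -0.3]
width: 44.1
grasp_force: 0.0
```

Request:
step_arm([
  [[-0.037,0.964,0,0,0,0,0.5],[-0.037,0.964,0,0,0,0,0.5],[0,0,0,0,0,0,0.5],[0,0,0,0,0,0,0.5],[0,0,0,0,0,0,0.5]],
])

```text
t: 31.48
ee_pos: [460.4, 258.8, 368.7]
orientation: [3.111, 0.435, -0.001]
ft_force: [-0.7, -0.4, -0.3]
width: 44.1
grasp_force: 0.0
```

```bash
python3 - <<'E'
from h import *
T=snap('top');S=snap('scene')
for w in weights(T,S):print(w)
print(readout.get_obs()['ee_pos'])
crop(S,'sc5.png',60,390,130,290,2)
E
```

```text
(array([289.7, 207.9]), np.int32(27), array([595.6,   5.4,  17.7]), np.float64(0.4), np.int32(28))
(array([423. , 241.8]), np.int32(99), array([ 482.3, -373.4,   43.4]), np.float64(4.5), np.int32(313))
(array([403.5, 243.2]), np.int32(100), array([ 482.2, -317.5,   27.6]), np.float64(1.3), np.int32(139))
(array([425.9, 261.6]), np.int32(100), array([ 429.9, -378.7,    8.4]), np.float64(1.9), np.int32(313))
[460.5109624  258.82625179 368.74131793]
```

View pics/sc5.png

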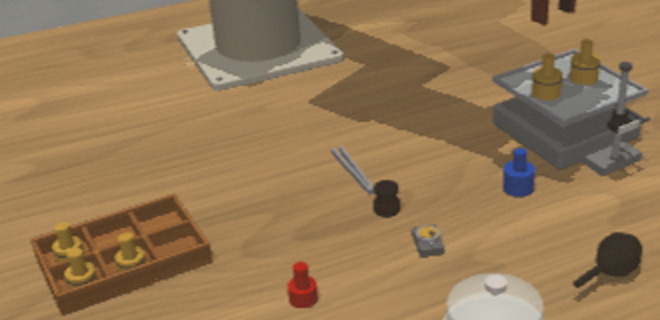

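Three small weights stand upright in their cells at crop (65,240), (78,266) and (127,250), and both large ones are still on the pan. I'll pick large B off the pan.

Request:
step_arm([
  [[0,0.01,-0.6,0,0,0,0.5],[0,0,-0.5,0,0,0,0.5],[0,0,-0.35,0,0,0,0.5],[0,0,-0.08,0,0,0,0.5],[0,0,0,0,0,0,0.5]],
])

```text
t: 32.2
ee_pos: [460.6, 260.3, 292.4]
orientation: [-3.111, -0.436, -0.0]
ft_force: [0.1, -0.2, 0.0]
width: 44.0
grasp_force: 0.0
```

Request:
step_arm([
  [[0,0,0,0,0,0,0],[0,0,0,0,0,0,0],[0,0,0,0,0,0,0],[0,0,0,0,0,0,0],[0,0,0,0,0,0,0]],
])

```text
t: 32.83
ee_pos: [460.5, 260.3, 292.2]
orientation: [3.111, 0.437, 0.0]
ft_force: [0.7, -1.4, 0.0]
width: 15.6
grasp_force: 29.9
```

Request:
step_arm([
  [[0,0,0.1,0,0,0,0],[0,0,0.1,0,0,0,0],[0,0,0.1,0,0,0,0],[0,0,0.1,0,0,0,0],[0,0,0.6,0,0,0,0]],
])

```text
t: 33.45
ee_pos: [459.5, 259.9, 341.1]
orientation: [3.11, 0.436, -0.007]
ft_force: [0.7, 0.3, -3.6]
width: 14.9
grasp_force: 29.9
```

Request:
step_arm([
  [[-0.069,-0.958,0.4,0,0,0,0],[-0.069,-0.958,0,0,0,0,0],[-0.069,-0.958,0,0,0,0,0],[-0.069,-0.958,0,0,0,0,0],[-0.069,-0.958,0,0,0,0,0]],
])

```text
t: 34.08
ee_pos: [442.6, 19.5, 362.4]
orientation: [-3.111, -0.437, -0.0]
ft_force: [0.9, 0.3, -3.7]
width: 15.2
grasp_force: 30.0
```

Request:
step_arm([
  [[-0.069,-0.958,0,0,0,0,0],[-0.069,-0.958,0,0,0,0,0],[-0.069,-0.958,0,0,0,0,0],[-0.069,-0.958,0,0,0,0,0],[-0.069,-0.958,0,0,0,0,0]],
])

```text
t: 34.7
ee_pos: [425.3, -220.1, 362.3]
orientation: [-3.111, -0.436, 0.0]
ft_force: [0.3, -0.6, -3.5]
width: 15.0
grasp_force: 30.0
```

Request:
step_arm([
  [[-0.069,-0.958,0,0,0,0,0],[0,0,-0.6,0,0,0,0],[0,0,-0.6,0,0,0,0],[0,0,-0.6,0,0,0,0],[0,0,0,0,0,0,0]],
])

```text
t: 35.33
ee_pos: [421.5, -266.0, 270.5]
orientation: [-3.108, -0.436, 0.006]
ft_force: [-0.3, 0.5, -3.0]
width: 14.9
grasp_force: 30.0
```

```bash
python3 - <<'E'
from h import *
T=snap('top');S=snap('scene')
for w in weights(T,S):print(w)
print(readout.get_obs()['ee_pos'])
E
```

```text
(array([289.6, 207.8]), np.int32(28), array([595.7,   5.5,  18. ]), np.float64(0.6), np.int32(28))
(array([170.6, 258.7]), np.int32(171), array([448.3, 330. , 110.9]), np.float64(0.2), np.int32(157))
[ 422.61859175 -266.59492876  272.68444609]
```

Large A is still where I left it on the pan. Lower B into its cell, release it, and go back for A at (449.5,329).

Request:
step_arm([
  [[0,0,-0.5,0,0,0,0],[0,0,-0.4,0,0,0,0],[0,0,-0.06,0,0,0,0],[0,0,0,0,0,0,0],[0,0,0,0,0,0,0]],
])

```text
t: 36.05
ee_pos: [423.0, -266.9, 225.4]
orientation: [3.11, 0.436, 0.003]
ft_force: [-0.0, -1.4, 1.0]
width: 15.1
grasp_force: 30.0
```

Request:
step_arm([
  [[0,0,0,0,0,0,0.4],[0,0,0,0,0,0,0.4],[0,0,0,0,0,0,0.4],[0,0,0.5,0,0,0,0.4],[0,0,0.8,0,0,0,0.4]],
])

```text
t: 36.67
ee_pos: [422.0, -266.2, 288.8]
orientation: [-3.109, -0.436, 0.004]
ft_force: [0.9, -0.4, -0.3]
width: 35.6
grasp_force: 0.0
```

Request:
step_arm([
  [[0.045,0.992,0.5,0,0,0,0.5],[0.045,0.992,0.5,0,0,0,0.5],[0.045,0.992,0.5,0,0,0,0.5],[0.045,0.992,0.2,0,0,0,0.5],[0.045,0.992,0,0,0,0,0.5]],
])

```text
t: 37.3
ee_pos: [433.7, -17.0, 375.3]
orientation: [3.111, 0.436, 0.004]
ft_force: [0.7, -0.5, 0.4]
width: 43.6
grasp_force: 0.0
```

Request:
step_arm([
  [[0.045,0.992,0,0,0,0,0.5],[0.045,0.992,0,0,0,0,0.5],[0.045,0.992,0,0,0,0,0.5],[0.045,0.992,0,0,0,0,0.5],[0.045,0.992,0,0,0,0,0.5]],
])

```text
t: 37.92
ee_pos: [444.7, 231.2, 374.2]
orientation: [3.111, 0.437, 0.0]
ft_force: [0.9, -0.1, -0.7]
width: 43.9
grasp_force: 0.0
```

Request:
step_arm([
  [[0.045,0.992,0,0,0,0,0.5],[0.045,0.992,0,0,0,0,0.5],[0,0,0,0,0,0,0.5],[0,0,0,0,0,0,0.5],[0,0,0,0,0,0,0.5]],
])

```text
t: 38.55
ee_pos: [449.3, 327.5, 374.1]
orientation: [3.111, 0.435, -0.001]
ft_force: [-0.5, -0.2, -0.4]
width: 44.1
grasp_force: 0.0
```

```bash
python3 - <<'E'
from h import *
T=snap('top');S=snap('scene')
for w in weights(T,S):print(w)
print([(c.round(1),s[4]) for c,s in blobs(S)])
print(readout.get_obs()['ee_pos'])
E
```

```text
(array([289.7, 207.8]), np.int32(26), array([595.9,   5.5,  17.4]), np.float64(0.5), np.int32(26))
(array([423. , 241.7]), np.int32(100), array([ 482.4, -373.3,   43.3]), np.float64(4.4), np.int32(307))
(array([403.4, 243.1]), np.int32(101), array([ 482.2, -317.4,   27.5]), np.float64(1.3), np.int32(141))
(array([425.7, 261.6]), np.int32(104), array([ 430.1, -378.3,    8.2]), np.float64(1.7), np.int32(307))
(array([387.5, 264.9]), np.int32(171), array([ 421.4, -267.1,   31.4]), np.float64(0.9), np.int32(211))
[(array([352.8, 157. ]), np.int32(163)), (array([138.9, 234.5]), np.int32(211)), (array([ 95.7, 257.6]), np.int32(307)), (array([273. , 245.8]), np.int32(26)), (array([123.9, 255.8]), np.int32(141))]
[449.4987967  327.56678781 374.22876921]
```

Request:
step_arm([
  [[0,0.025,-0.5,0,0,0,0.5],[0,0,-0.5,0,0,0,0.5],[0,0,-0.3,0,0,0,0.5],[0,0,0,0,0,0,0.5],[0,0,0,0,0,0,0.5]],
])

```text
t: 39.28
ee_pos: [449.8, 330.0, 309.9]
orientation: [-3.111, -0.436, -0.002]
ft_force: [0.1, 0.6, -0.6]
width: 44.0
grasp_force: 0.0
```

Request:
step_arm([
  [[0,0,0,0,0,0,0],[0,0,0,0,0,0,0],[0,0,0,0,0,0,0],[0,0,0,0,0,0,0],[0,0,0,0,0,0,0]],
])

```text
t: 39.9
ee_pos: [449.5, 329.8, 309.2]
orientation: [3.111, 0.436, 0.0]
ft_force: [1.2, -0.9, 0.2]
width: 15.2
grasp_force: 30.0
```

Request:
step_arm([
  [[0,0,0.1,0,0,0,0],[0,0,0.1,0,0,0,0],[0,0,0.1,0,0,0,0],[0,0,0.1,0,0,0,0],[0,0,0.6,0,0,0,0]],
])

```text
t: 40.52
ee_pos: [448.6, 329.4, 358.0]
orientation: [3.109, 0.436, -0.007]
ft_force: [-0.6, -0.4, -3.5]
width: 15.4
grasp_force: 30.0
```

Request:
step_arm([
  [[0.05,-0.988,0.1,0,0,0,0],[0.05,-0.988,0,0,0,0,0],[0.05,-0.988,0,0,0,0,0],[0.05,-0.988,0,0,0,0,0],[0.05,-0.988,0,0,0,0,0]],
])

```text
t: 41.15
ee_pos: [461.7, 81.5, 364.5]
orientation: [-3.111, -0.437, -0.0]
ft_force: [1.3, 0.7, -4.3]
width: 15.0
grasp_force: 30.0
```

Request:
step_arm([
  [[0.05,-0.988,0,0,0,0,0],[0.05,-0.988,0,0,0,0,0],[0.05,-0.988,0,0,0,0,0],[0.05,-0.988,0,0,0,0,0],[0.05,-0.988,0,0,0,0,0]],
])

```text
t: 41.78
ee_pos: [474.2, -165.7, 364.4]
orientation: [-3.111, -0.436, -0.0]
ft_force: [0.3, 0.5, -3.9]
width: 15.2
grasp_force: 30.0
```

Request:
step_arm([
  [[0.05,-0.988,0,0,0,0,0],[0.05,-0.988,0,0,0,0,0],[0,0,-0.6,0,0,0,0],[0,0,-0.6,0,0,0,0],[0,0,-0.6,0,0,0,0]],
])

```text
t: 42.4
ee_pos: [479.3, -263.1, 273.5]
orientation: [-3.111, -0.436, -0.0]
ft_force: [-0.0, 0.6, -3.5]
width: 15.4
grasp_force: 30.0
```

Request:
step_arm([
  [[0,0,0,0,0,0,0],[0,0,0,0,0,0,0],[0,0,0,0,0,0,0],[0,0,0,0,0,0,0],[0,0,0,0,0,0,0]],
])

```text
t: 43.02
ee_pos: [479.6, -262.9, 274.8]
orientation: [3.11, 0.437, 0.001]
ft_force: [-0.2, 0.2, -3.4]
width: 15.3
grasp_force: 30.0
```

Request:
step_arm([
  [[0,0,-0.5,0,0,0,0],[0,0,-0.45,0,0,0,0],[0,0,-0.06,0,0,0,0],[0,0,0,0,0,0,0],[0,0,0,0,0,0,0]],
])

```text
t: 43.65
ee_pos: [479.7, -263.0, 224.4]
orientation: [3.11, 0.436, 0.002]
ft_force: [0.0, -0.3, -2.9]
width: 15.0
grasp_force: 29.8
```

Request:
step_arm([
  [[0,0,0,0,0,0,0.4],[0,0,0,0,0,0,0.4],[0,0,0,0,0,0,0.4],[0,0,0.5,0,0,0,0.4],[0,0,0.8,0,0,0,0.4]],
])

```text
t: 44.28
ee_pos: [479.0, -262.7, 288.4]
orientation: [-3.109, -0.436, 0.004]
ft_force: [-0.3, 0.2, 0.5]
width: 35.4
grasp_force: 0.0
```

Request:
step_arm([
  [[0,0.8,0.8,0,0,0,0.4],[0,0.8,0.8,0,0,0,0.4],[0,0.8,0,0,0,0,0.4],[0,0.8,0,0,0,0,0.4],[0,0.8,0,0,0,0,0.4]],
])

```text
t: 44.9
ee_pos: [479.2, -61.6, 369.1]
orientation: [3.111, 0.436, 0.001]
ft_force: [0.3, -0.2, -0.4]
width: 35.1
grasp_force: 0.0
```

Request:
step_arm([
  [[0,0.5,0,0,0,0,0.4],[0,0,0,0,0,0,0.4],[0,0,0,0,0,0,0.4],[0,0,0,0,0,0,0.4],[0,0,0,0,0,0,0.4]],
])

```text
t: 45.52
ee_pos: [479.4, -38.6, 368.6]
orientation: [3.111, 0.435, -0.0]
ft_force: [-0.8, -0.3, 0.4]
width: 34.9
grasp_force: 0.0
```

```bash
python3 - <<'E'
from h import *
T=snap('top');S=snap('scene')
print([(c.round(1),s[4]) for c,s in blobs(T)])
print(readout.get_obs()['ee_pos'])
a=S['pixels'][190:290,70:175];b=S['pixels'][145:220,295:400]
im=np.hstack([cv2.resize(a,(420,400),interpolation=2),cv2.resize(b,(375,268),interpolation=2).copy() if 0 else cv2.resize(b,(375,400),interpolation=2)])
cv2.imwrite('pics/fin.png',im[:,:,::-1])
E
```

```text
[(array([383. , 242.8]), np.int32(161)), (array([423. , 241.7]), np.int32(100)), (array([403.3, 243.1]), np.int32(99)), (array([425.8, 261.7]), np.int32(100)), (array([387.4, 264.9]), np.int32(172))]
[479.42126952 -38.39885741 368.64369091]
```

View pics/fin.png

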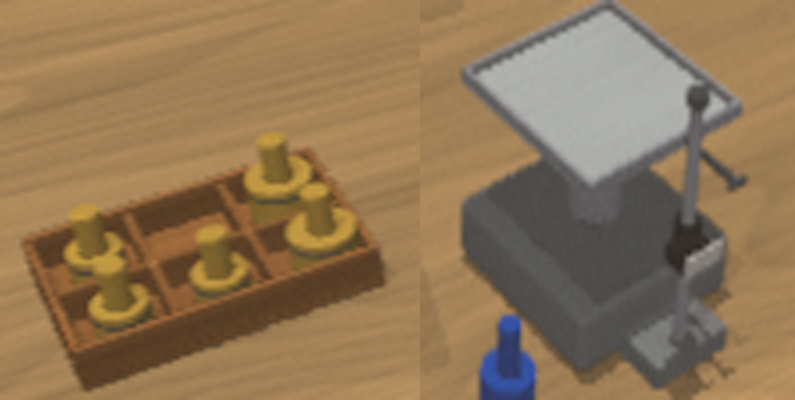

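All five weights stand upright, one to a cell, at picture points (90,240), (118,295), (218,265), (275,170) and (320,225). The pan is empty and back up, and the index is unmoved.

```bash
python3 -c "
from workcell import ctrl
print(ctrl.close_job())"
```

```text
the job is handed in; nothing more can be done
None
```

I've handed the job in: with both large weights on the pan, the pointer rested level with the flag (judged from the camera, to about 2 mm). All five weights found on the bench now stand upright in separate crate cells, with the pan empty and the index not moved; the hand-in gave no verdict.

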